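Load the applicator handle and present the ball dish

TASK

Get a taken-apart ball applicator ready for sterilising: first lay its steel handle flat on the floor of the open steriliser drawer, through the gap in front of the housing and without dropping it, leaving the drawer open as it is. Then lift the dish by its bail a good 8 cm straight up over its mat and give it about a quarter turn in the air so that its pouring lip points at the middle of the drawer, keeping the dish level and the loose ball in the middle, never touching the ball or knocking the things around. Finish while still holding the dish up like that, steady; do not put it down or let go.

Things in the scene. Friction and masses are not known exactly. Their poses are not given: they have to be found in the camera images.
- handle: Applicator handle, a loose steel bar 110 mm long, 16 mm wide and 16 mm tall (about 0.12 kg) with a forked end, lying flat on the counter. Origin at its middle, half-way up; x runs along the bar towards the fork, z up. Clear to grasp across its width anywhere within 40 mm of its middle.
- drawer_mid (a point): Point on the drawer's inner floor, 22 mm above the counter, mid-width and within 8 mm of the middle of the open part. x points into the housing, y along the drawer's width, z up. Inside it is 178 mm wide (y); the open part reaches from here 73 mm towards the white front (-x) and at least 65 mm towards the housing (+x). Drawer walls rise to 73 mm, the front to 81 mm above the counter.
- steri: Low mint-coloured steriliser housing, fixed on the counter, 260 mm deep, 220 mm wide, 95 mm tall, with one drawer that has a white front with a bar handle and slides out to -x. Origin at the centre of its underside; x points from the front to the back.
- steri_drawer0 (a joint): How far the drawer is open, in m (0 = shut, starts at 0.145 to 0.175). It slides freely with about 1 N of friction, so it moves if knocked.
- dish: Loose round white-enamelled dish, 132 mm over the rim, rim 28 mm high, about 0.28 kg. Origin at the centre of its underside; z up; x points to the pouring lip, a channel 24 mm wide ending 92 mm from the centre. Inside, a flat spot of 12 mm radius lies 6 mm above the underside; the floor rises from it at 10 degrees. A rigid bail (arched carrying handle) spans it along y, legs 67 mm either side.
- dish_grip (a point): Centre of the bail's black grip, right above the dish's centre and 98 mm above its underside: a flat-sided bar 12 mm thick (along the dish's x), 60 mm long (along its y), 16 mm tall. Same axes as the dish.
- ball: Loose polished steel ball, 30 mm diameter, about 0.11 kg, lying in the middle of the dish. Origin at its centre.
- mat: Round flat dark mat, 170 mm diameter, 4 mm thick, fixed on the counter, under the dish. Origin at the centre of its underside.
- pump: Bystander: white pump bottle, 60 mm diameter, 143 mm tall, standing on the counter. Origin at the centre of its underside.
- tin: Bystander: round lidded steel tin, 94 mm diameter, 44 mm tall with its knob. Origin at the centre of its underside.
- tumbler: Bystander: white ceramic tumbler, 68 mm diameter, 80 mm tall. Origin at the centre of its underside.
Not all that is in view belongs to the job. What is meant by the handle is not blue, orange or yellow, and is the larger of those in its own colour.

How it is judged (in metres and radians):
On the way, in this order (a step that is already met when the one before it is completed fails the run):
1. the handle lies let go and flat on the drawer's floor, the dish still on its mat (x of handle in the frame of drawer_mid between -0.073 and 0.075 m and y of handle in the frame of drawer_mid between -0.092 and 0.092 m and z of handle in the frame of drawer_mid between 0 and 0.02 m and angle between handle's own x axis and vertical between 1.42 and 1.72 rad and linear speed of handle below 0.03 m/s and contact force between handle and the fingers below 0.1 N and distance of dish from where it was at the start of the episode below 0.02 m), for 0.2 s.
2. the dish is held up over its mat, level, lip towards the middle of the drawer, ball in the middle (height (world z) of dish above 0.05 m and contact force between dish and the fingers above 1 N and contact force between dish and mat below 0.05 N and angle between dish's own z axis and vertical below 0.12 rad and horizontal distance between ball and dish below 0.02 m and z of ball in the frame of dish below 0.035 m and horizontal distance between dish and mat below 0.07 m and y of drawer_mid in the frame of dish between -0.08 and 0.08 m and x of drawer_mid in the frame of dish above 0.1 m and linear speed of dish below 0.03 m/s and angular speed of dish below 0.15 rad/s and linear speed of ball below 0.05 m/s), for 0.2 s.
At the end, for the whole second after the job is handed in: Handle flat and let go on the drawer floor. Dish held still by the gripper, underside over 50 mm above the counter, within 70 mm sideways of the mat centre, tilt under 0.12 rad, its lip line passing within 80 mm of the drawer's middle; ball within 20 mm of the dish centre (all of step 2 and x of handle in the frame of drawer_mid between -0.073 and 0.075 m and y of handle in the frame of drawer_mid between -0.092 and 0.092 m and z of handle in the frame of drawer_mid between 0 and 0.02 m and angle between handle's own x axis and vertical between 1.42 and 1.72 rad and linear speed of handle below 0.03 m/s and contact force between handle and the fingers below 0.1 N); the arm keeps its last pose, push and grip.
It fails at once if the ball strays more than 30 mm from the dish's middle, or the dish tips by more than 0.2 rad (horizontal distance between ball and dish above 0.03 m or angle between dish's own z axis and vertical above 0.2 rad).
It fails at once if the robot pushes the ball (contact force between ball and the arm above 0.5 N or contact force between ball and the fingers above 0.5 N).
It fails at once if the handle is dropped (linear speed of handle above 0.8 m/s and contact force between handle and the fingers below 0.05 N).
It fails at once if the drawer is shifted by more than 30 mm (distance of drawer_mid from where it was at the start of the episode above 0.03 m).
It fails at once if a bystander is moved more than 30 mm (distance of any of pump, tin, tumbler from where it was at the start of the episode above 0.03 m).
It also fails if it takes over 64 s, if anything falls off the work surface, if the arm or the gripper's body presses on something with over 40 N, if the wrist force passes 120 N, or if a joint passes its speed limit or range.

ROBOT

A 6-joint arm with a two-finger parallel gripper is mounted at the origin on the work surface. World frame = base frame: x ahead of the robot, y to its left, z up, the work surface at z = 0. Lengths are in m, angles in degrees, forces in N, time in s.
With the tool pointing down it reaches from about 0.3 to 0.75 m from the base axis. Payload 8.5 kg.
Tool frame: the origin (TCP) lies on the centre line of the jaws, within the pads' length; the fingertips stand 19 mm ahead of it and the grasp point (between the pads) is the TCP; y points along the fingers, x is the direction in which the jaws open and shut, and the axes are right-handed (so a half turn about y gives the same grasp; the last joint's range is limited). The gripper opens to 85 mm and grips with 20 to 120 N. Pads are 22 mm wide; open, the fingers measure 114 mm over their backs; the gripper's body (76 mm by 85 mm) begins 54 mm behind the grasp point. The pads swing forward as they close: fully open they stand 13 mm farther back than shut.
Start: joints at [58.539, 21.807, 74.336, -0, 83.858, -12.336], TCP at [0.18, 0.52, 0.25] pointing down, gripper open.
Joint ranges: [-178.18, 178.18], [-50.72, 133.34], [12.68, 142.11], [-81.47, 261.47], [9.98, 163.14], [-165.26, 165.26]. Speed limits (degrees/s): [136.94, 136.94, 180, 180, 180, 180].

INTERFACE

Orientations are given as [roll, pitch, yaw] about the fixed x, y, z axes, in that order (R = Rz(yaw) Ry(pitch) Rx(roll)).
In Python, from rig import * gives the robot as it stands. Calls block until the motion is done:
- movep(position, orientation): joint-space move of the TCP to a pose.
- servo_line(position, v=0.15, rotation=None, f_stop=None): straight line of the TCP; rotation=None keeps the orientation; v is the mean speed in m/s. With f_stop (N) it stops when the force on the tool has changed by that much, and returns True; else False.
- goto_joints(angles): joint-space move.
- set_gripper(opening, newtons=None): finger opening in m; newtons is the grip in N (None keeps the last); returns when the fingers have stopped.
- wait(seconds).
- ik(position, orientation): joint angles nearest the present ones, or None.
- camera(name): name is "side" or "top"; returns a dict with "image" (384x512x3 uint8, red, green, blue), "depth" (384x512 float32, m along the optical axis (not along the pixel's ray), 0 where there is no reading), "K" (3x3 intrinsics, pixels), "dist" ([k1, k2, p1, p2, k3] as OpenCV has them; the pictures are not rectified), "rvec" (rotation vector, rad) and "tvec" (3), from world to camera coordinates, as OpenCV has them. Camera axes: x right, y down, z forward; pixel columns grow to the right and rows downward; lengths in m; the calibration is good to about 2 mm. A picture is of the moment at which its call begins.
A pose or a line that the arm cannot do raises IKError and nothing moves.
- close_job(): hands the job in, once; it reports no verdict.
Trained networks look in the newest picture that a camera, given by its name, has taken for a name from the list of things; names that differ only in an ending like _2 or _b are one class to them, and where a whole thing is asked for, a point or a joint stands for the part that bears it (a point fixed in the world has none). Each returns a list of dicts, best first, with "p" (0 to 1); they miss things now and then, are a little off and sometimes report something else, mostly with a low value. They report only what shows in the picture. A call takes as long as a camera call. They do not tell look-alikes from the thing itself.
- search_frame(camera, name): "point" ([x, y, z] in m, in world coordinates, good to about 4 mm: the middle of the surface that is visible of it).
- regions_of(camera, name): "pixels" (384x512 bool, what is visible of it).
Readings, each from a call of its own:
- get_time_s(): time.
- get_joints(): joint angles.
- get_qvel(): joint speeds.
- get_joint_efforts(): joint torques, N m.
- get_position(): TCP position.
- get_tcp_rot(): TCP orientation.
- get_ft_force(): force on the tool from outside, world axes, zero at the start.
- get_ft_torque(): the same for the moment, N m.
- get_width(): finger opening in m.
Only numpy, scipy, OpenCV 4.12 (cv2) and the standard library are available. Lean on these libraries where they do the work, as an engineer would, in place of code of your own. Each camera call takes 0.05 s, during which the arm holds its last target.

## Working session

There is one attempt and no reset: what is moved stays moved. The work goes in short steps, each a Python script; the robot and the scene stay as the last script left them, time stands still between calls to the robot, and variables do not carry over. Pictures are saved under pics/ and viewed, and the job is handed in when it is done.

```bash
ls; mkdir -p pics; python3 - <<'E'
from rig import *
import cv2,numpy as np
for c in("side","top"):
    d=camera(c); cv2.imwrite(f"pics/{c}0.png",cv2.resize(d["image"][:,:,::-1],(768,576)))
    print(c,d["K"].tolist(),d["dist"],d["rvec"],d["tvec"])
    for n in["handle","drawer_mid","steri","dish","dish_grip","ball","mat","pump","tin","tumbler"]:
        try:
            print(n,[(np.round(r["point"],3).tolist(),round(r["p"],2)) for r in search_frame(c,n)])
        except Exception as e: print(n,e)
print(get_time_s())
E
```

```text
pics
side [[437.1637767494616, 0.0, 258.41819890930725], [0.0, 437.1637767494616, 191.37306591095756], [0.0, 0.0, 1.0]] [-0.09095103  0.          0.          0.          0.        ] [ 2.46444196 -0.23545672  0.07958089] [-0.52958211  0.13219643  1.22876801]
handle [([0.539, -0.485, 0.016], 0.74), ([0.606, -0.369, 0.016], 0.74), ([0.479, -0.367, 0.018], 0.56), ([0.529, -0.264, 0.014], 0.54)]
drawer_mid [([0.55, 0.214, 0.025], 0.76)]
steri [([0.543, 0.309, 0.079], 0.77)]
dish [([0.496, -0.061, 0.017], 0.73), ([0.478, -0.362, 0.014], 0.3)]
dish_grip [([0.497, -0.062, 0.015], 0.96)]
ball []
mat [([0.507, -0.11, 0.006], 0.82), ([0.313, -0.366, 0.082], 0.19)]
pump [([0.314, -0.367, 0.084], 0.61)]
tin [([0.772, -0.3, 0.038], 0.9)]
tumbler [([0.498, -0.06, 0.019], 0.45)]
top [[432.0730303220119, 0.0, 250.530611388656], [0.0, 432.0730303220119, 193.23755145588538], [0.0, 0.0, 1.0]] [0.00733203 0.         0.         0.         0.        ] [ 2.12251051 -2.14105862  0.13493888] [0.00644903 0.53814371 1.24610685]
handle [([0.48, -0.364, 0.02], 0.78), ([0.604, -0.362, 0.016], 0.68), ([0.536, -0.482, 0.019], 0.65), ([0.366, -0.483, 0.01], 0.62), ([0.761, 0.034, 0.039], 0.48)]
drawer_mid [([0.55, 0.206, 0.023], 0.94)]
steri [([0.543, 0.332, 0.094], 0.86)]
dish [([0.493, -0.062, 0.018], 0.63), ([0.551, 0.208, 0.022], 0.58)]
dish_grip [([0.497, -0.064, 0.017], 0.69)]
ball []
mat [([0.497, -0.045, 0.004], 0.63)]
pump [([0.308, -0.344, 0.091], 0.63), ([0.482, -0.362, 0.021], 0.4)]
tin [([0.768, -0.29, 0.038], 0.88), ([0.307, -0.345, 0.09], 0.54)]
tumbler [([0.761, 0.034, 0.037], 0.59)]
1.1
```

View pics/side0.png

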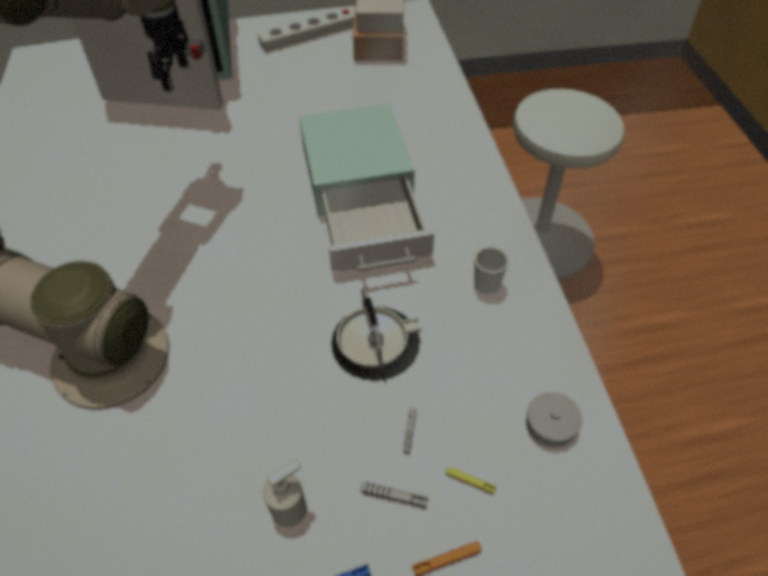

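View pics/top0.png

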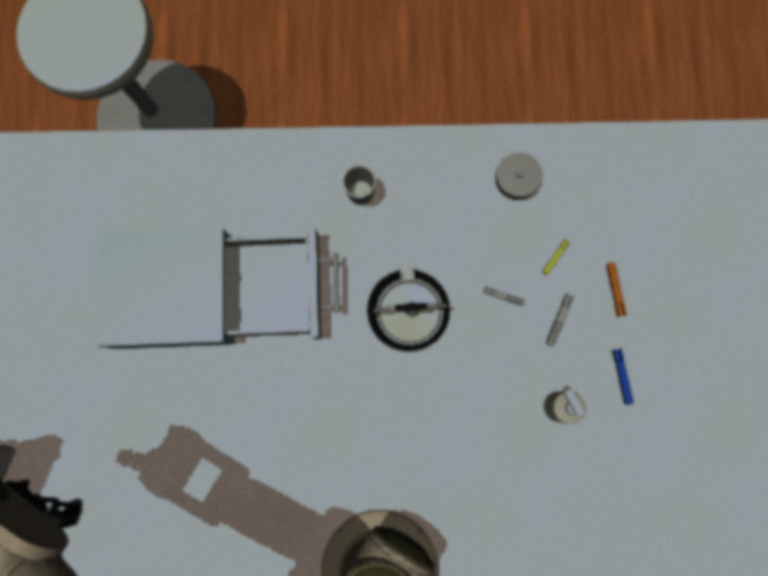

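The large grey bar is at top px (560,319). Its look-alikes are the small grey bar (504,296), yellow (556,257), orange (616,290) and blue (622,376). By the description I choose the large grey one. Next I measure it and check a close crop.

```bash
cat > h.py <<'E'
from rig import *
import cv2,numpy as np
def pose(d):
    R=cv2.Rodrigues(np.array(d["rvec"],float))[0]; return R,np.array(d["tvec"],float).ravel()
def onplane(d,px,z):
    R,t=pose(d); u=cv2.undistortPoints(np.array(px,float).reshape(-1,1,2),d["K"],np.array(d["dist"],float)).reshape(-1,2)
    r=np.c_[u,np.ones(len(u))]@R; c=-R.T@t
    return c+r*((z-c[2])/r[:,2])[:,None]
def cloud(d):
    R,t=pose(d); v,u=np.mgrid[0:384,0:512]
    n=cv2.undistortPoints(np.c_[u.ravel(),v.ravel()].astype(float).reshape(-1,1,2),d["K"],np.array(d["dist"],float)).reshape(-1,2)
    z=d["depth"].ravel(); P=(np.c_[n,np.ones(len(n))]*z[:,None]-t)@R
    P[z==0]=np.nan
    return P.reshape(384,512,3)
def crop(d,n,u0,v0,u1,v1,s):
    cv2.imwrite(n,cv2.resize(d["image"][v0:v1,u0:u1,::-1],None,fx=s,fy=s,interpolation=cv2.INTER_CUBIC))
E
python3 - <<'E'
from h import *
for c in("top","side"):
    d=camera(c); P=cloud(d)
    if c=="top": crop(d,"pics/c1.png",300,150,440,280,5)
    for r in regions_of(c,"handle"):
        m=r["pixels"]; v,u=np.nonzero(m)
        w=onplane(d,np.c_[u,v],0.014)[:,:2]
        (cx,cy),(a,b),_=q=cv2.minAreaRect((w*1000).astype(np.float32))
        e=np.linalg.eigh(np.cov(w.T))[1][:,1]
        col=np.median(d["image"][m],0)
        print(c,round(r["p"],2),u.mean().round(),v.mean().round(),len(u),w.mean(0).round(4),(round(cx),round(cy)),round(a),round(b),"ang",np.degrees(np.arctan2(e[1],e[0])).round(1),col)
    # dish grip: cloud points high near dish
    Q=P.reshape(-1,3); s=(np.abs(Q[:,0]-.5)<.12)&(np.abs(Q[:,1]+.06)<.12)
    g=Q[s&(Q[:,2]>.085)&(Q[:,2]<.13)]; print("grip",len(g),g.mean(0).round(4),g[:,2].max(), np.percentile(g,[2,98],axis=0).round(3).tolist())
    if len(g)>3:
        e=np.linalg.eigh(np.cov(g[:,:2].T))[1][:,1]; print(np.degrees(np.arctan2(e[1],e[0])))
    for n in("mat","dish","steri","drawer_mid"):
        for r in regions_of(c,n):
            m=r["pixels"]; v,u=np.nonzero(m); x=P[m]; print(n,round(r["p"],2),len(u),np.nanpercentile(x,[2,50,98],axis=0).round(3).tolist())
    b=Q[s&(Q[:,2]<.012)&True]
    if c=="top": crop(d,"pics/c2.png",60,140,310,250,3)
E
```

```text
top 0.74 372.0 214.0 230 [ 0.477  -0.3625] (477, -362) 21 108 ang 155.3 [102. 104.  99.]
top 0.64 415.0 251.0 283 [ 0.3647 -0.481 ] (365, -481) 107 25 ang -170.7 [ 40.  60. 117.]
top 0.58 410.0 192.0 244 [ 0.54   -0.4778] (539, -477) 109 21 ang -171.8 [121.   80.5  40. ]
grip 156 [ 0.4956 -0.0621  0.1055] 0.11751634156084804 [[0.49, -0.126, 0.09], [0.502, -0.001, 0.114]]
93.14020858718798
mat 0.66 817 [[0.422, -0.142, -0.002], [0.503, -0.045, 0.004], [0.578, 0.017, 0.012]]
dish 0.74 1646 [[0.438, -0.125, 0.005], [0.496, -0.063, 0.018], [0.577, -0.002, 0.11]]
steri 0.58 11376 [[0.434, 0.112, 0.008], [0.543, 0.332, 0.092], [0.647, 0.532, 0.099]]
steri 0.24 807 [[0.73, -0.333, 0.002], [0.77, -0.288, 0.036], [0.816, -0.247, 0.043]]
drawer_mid 0.78 4395 [[0.453, 0.082, 0.017], [0.551, 0.205, 0.023], [0.64, 0.303, 0.084]]
side 0.8 297.0 372.0 353 [ 0.5377 -0.4821] (537, -482) 109 19 ang -170.1 [137.  95.  49.]
side 0.73 313.0 320.0 197 [ 0.6051 -0.3663] (606, -367) 17 83 ang 142.8 [131. 128.  66.]
side 0.64 261.0 329.0 289 [ 0.4747 -0.3656] (477, -367) 20 105 ang 156.0 [111. 109. 102.]
side 0.55 238.0 381.0 116 [ 0.4014 -0.4751] (398, -472) 16 52 ang 176.1 [ 53.   77.5 120. ]
grip 157 [ 0.4966 -0.0756  0.104 ] 0.1124555518340259 [[0.49, -0.132, 0.087], [0.503, -0.016, 0.111]]
93.38036661914985
mat 0.83 810 [[0.422, -0.144, -0.002], [0.511, -0.111, 0.003], [0.581, -0.005, 0.024]]
dish 0.7 1595 [[0.438, -0.13, 0.008], [0.496, -0.061, 0.018], [0.578, -0.003, 0.109]]
dish 0.35 30 [[0.49, -0.083, 0.025], [0.496, -0.076, 0.033], [0.501, -0.068, 0.041]]
dish 0.33 918 [[0.282, -0.385, 0.005], [0.314, -0.368, 0.089], [0.337, -0.339, 0.144]]
steri 0.66 6970 [[0.438, 0.098, 0.018], [0.545, 0.307, 0.078], [0.648, 0.524, 0.098]]
drawer_mid 0.76 3731 [[0.452, 0.079, 0.017], [0.552, 0.215, 0.024], [0.646, 0.351, 0.083]]
```

View pics/c1.png

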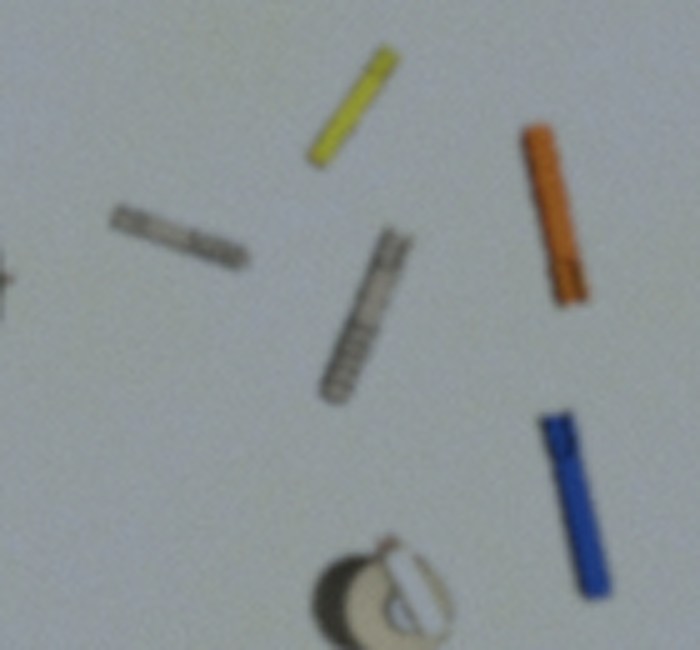

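View pics/c2.png

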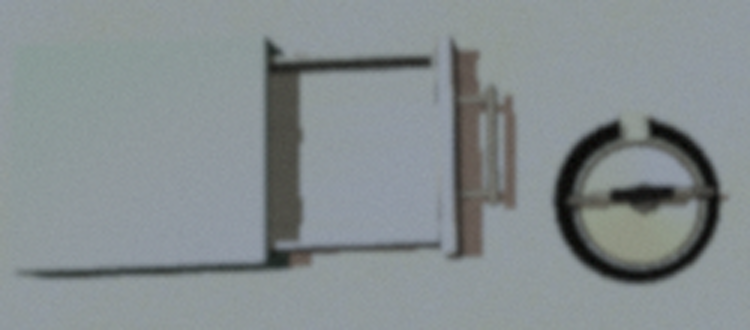

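The crop confirms the large grey forked bar at crop (365,315), about 108 mm long, against the small grey one at (180,235). Now I check reachability of both yaw branches.

```bash
python3 - <<'E'
from h import *
print(get_tcp_rot(),get_width(),get_time_s(),get_ft_force())
for n,p,angs in [("pick",(.476,-.364,.02),(65.5,-114.5)),("place",(.55,.207,.043),(90,-90,75,-105)),("dish",(.496,-.063,.102),(3,-177)),("turn",(.496,-.063,.185),(78,-102))]:
    for a in angs:
        for dz in(0,.12):
            q=ik([p[0],p[1],p[2]+dz],[-90,0,a]); print(n,a,dz,None if q is None else np.round(q,0))
d=camera("top");P=cloud(d).reshape(-1,3)
f=P[(abs(P[:,0]-.55)<.06)]
top=f[(f[:,2]>.088)&(f[:,2]<.1)&(f[:,1]>.1)]; print("housing y",np.percentile(top[:,1],[1,99]))
fr=f[(f[:,2]>.074)&(f[:,2]<.088)&(f[:,1]>.1)&(f[:,1]<.2)]; print("front y",np.percentile(fr[:,1],[1,99]),len(fr))
g=P[(abs(P[:,1]-.2)<.04)&(abs(P[:,2]-.073)<.008)&(P[:,0]>.4)&(P[:,0]<.7)]; print("walls x",np.percentile(g[:,0],[2,30,70,98]))
h=P[(P[:,2]>.088)&(P[:,2]<.1)&(P[:,1]>.27)&(P[:,1]<.54)&(P[:,0]<.68)&(P[:,0]>.4)]
print("housing rect",cv2.minAreaRect((h[:,:2]*1000).astype(np.float32)))
w=h[::5]
E
```

```text
[-8.99989725e+01  5.47114040e-03  7.08725538e+01] 0.0854569640618266 1.7 [-0.56689711 -0.34246862 -0.13683397]
pick 65.5 0 [ -49.   41.   82.   -0.   57. -114.]
pick 65.5 0.12 [ -49.   32.   76.   -0.   72. -114.]
pick -114.5 0 [-49.  41.  82.   0.  57.  66.]
pick -114.5 0.12 [-49.  32.  76.   0.  72.  66.]
place 90 0 [  9.  38.  84.   0.  58. -81.]
place 90 0.12 [  9.  30.  76.   0.  74. -81.]
place -90 0 [ 9. 38. 84. -0. 58. 99.]
place -90 0.12 [ 9. 30. 76. -0. 74. 99.]
place 75 0 [  9.  38.  84.   0.  58. -66.]
place 75 0.12 [  9.  30.  76.   0.  74. -66.]
place -105 0 [  9.  38.  84.  -0.  58. 114.]
place -105 0.12 [  9.  30.  76.  -0.  74. 114.]
dish 3 0 [-21.  27.  95.   0.  59. -24.]
dish 3 0.12 [-21.  18.  85.   0.  77. -24.]
dish -177 0 [-21.  27.  95.  -0.  59. 156.]
dish -177 0.12 [-21.  18.  85.  -0.  77. 156.]
turn 78 0 [-21.  20.  88.  -0.  71. -99.]
turn 78 0.12 [-21.  15.  76.  -0.  89. -99.]
turn -102 0 [-21.  20.  88.   0.  71.  81.]
turn -102 0.12 [-21.  15.  76.   0.  89.  81.]
housing y [0.29597282 0.53690741]
front y [0.11464078 0.13635399] 249
walls x [0.45216722 0.45725073 0.63850321 0.64352866]
housing rect ((542.1094970703125, 416.97943115234375), (221.15379333496094, 247.06280517578125), 1.481833815574646)
```

```bash
python3 - <<'E'
from h import *
set_gripper(.05,40)
movep([.476,-.364,.22],[-90,0,65.5])
servo_line([.476,-.364,.06],v=.15)
d=camera("side"); crop(d,"pics/p1.png",180,270,330,384,5)
print(get_position(),get_time_s())
E
```

```text
[ 0.4763142  -0.36431312  0.06091877] 6.7167
```

View pics/p1.png

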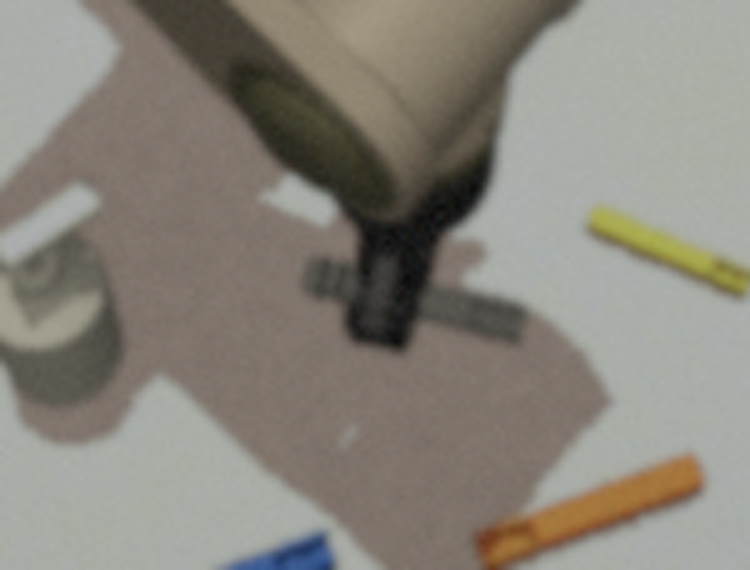

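The fingers (crop 385,300) straddle the grey handle (crop 415,300), so I descend and grasp.

```bash
python3 - <<'E'
from h import *
print(servo_line([.476,-.364,.0215],v=.05,f_stop=8), get_position())
set_gripper(0.0,60); print("w",get_width(),get_position())
servo_line([.476,-.364,.2],v=.12); print("w",get_width(),get_ft_force())
wait(.1)
d=camera("side"); crop(d,"pics/p2.png",160,190,330,360,4); print(get_time_s())
E
```

```text
False [ 0.47614134 -0.36413049  0.02174765]
w 0.01432580513504955 [ 0.47611896 -0.36413624  0.02199314]
w 0.014458207210857589 [-0.57239444 -0.54434615 -1.489864  ]
9.8333
```

View pics/p2.png

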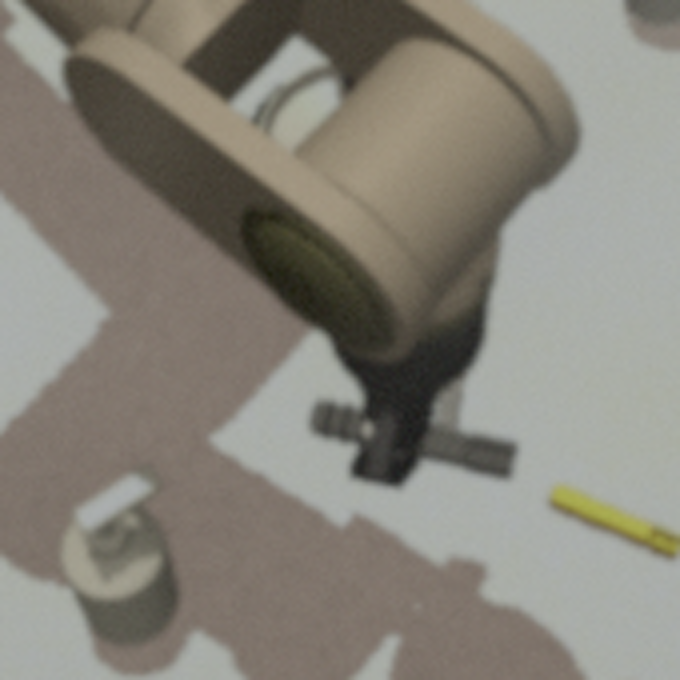

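```bash
python3 - <<'E'
from h import *
movep([.548,.207,.22],[-90,0,91.5]); print(get_width(),get_position())
servo_line([.548,.207,.12],v=.15)
d=camera("top"); crop(d,"pics/p3.png",130,120,300,260,4); print(get_time_s())
d=camera("side"); crop(d,"pics/p3s.png",190,60,310,190,5); print(get_time_s())
E
```

```text
0.014309532421419156 [0.54837202 0.20614151 0.21993294]
12.7667
12.8167
```

View pics/p3.png

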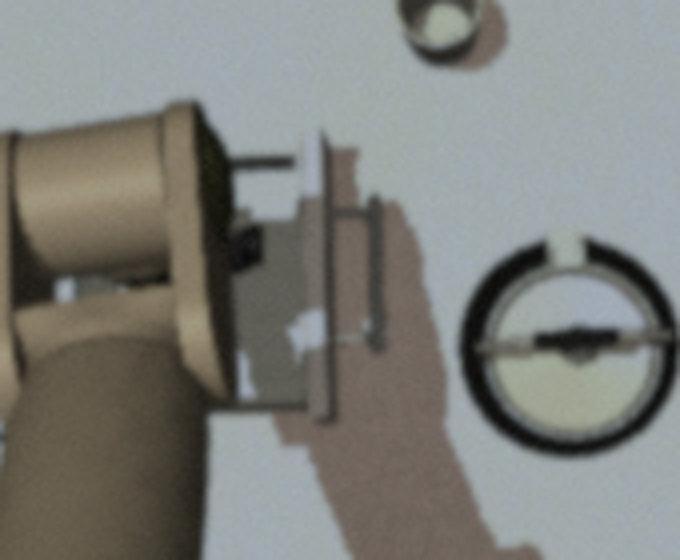

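View pics/p3s.png

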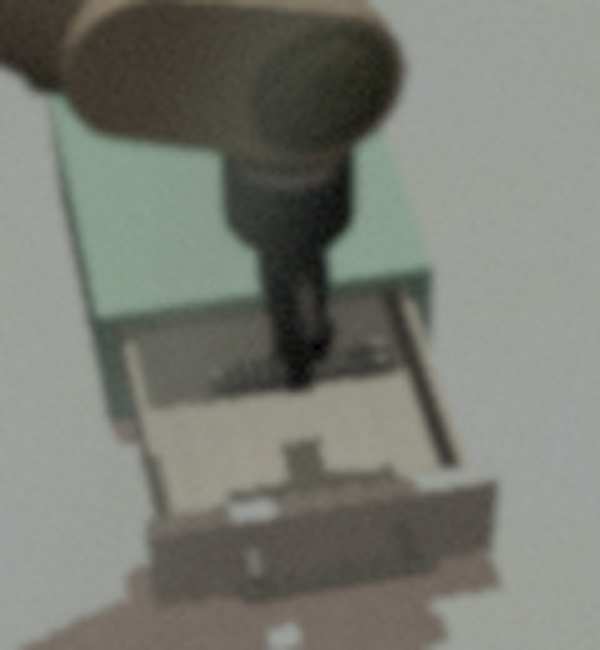

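```bash
python3 - <<'E'
from h import *
servo_line([.548,.202,.06],v=.1)
print(servo_line([.548,.202,.041],v=.025,f_stop=4), get_position(),get_ft_force())
set_gripper(.035); wait(.2); print(get_width(),get_position())
servo_line([.548,.202,.22],v=.12)
d=camera("side"); crop(d,"pics/p4s.png",190,60,310,190,5)
P=cloud(d)
for r in regions_of("side","handle"):
    print(round(r["p"],2),np.nanmedian(P[r["pixels"]],0).round(3))
print(get_time_s())
E
```

```text
True [0.54785457 0.20198822 0.04397683] [-1.39082686 -0.52348561  6.09142341]
0.03525743777829989 [0.5474711  0.20192412 0.04334753]
0.79 [ 0.608 -0.366  0.01 ]
0.72 [ 0.527 -0.26   0.011]
0.68 [ 0.541 -0.482  0.014]
0.54 [0.552 0.197 0.034]
0.43 [ 0.402 -0.474  0.014]
16.45
```

View pics/p4s.png

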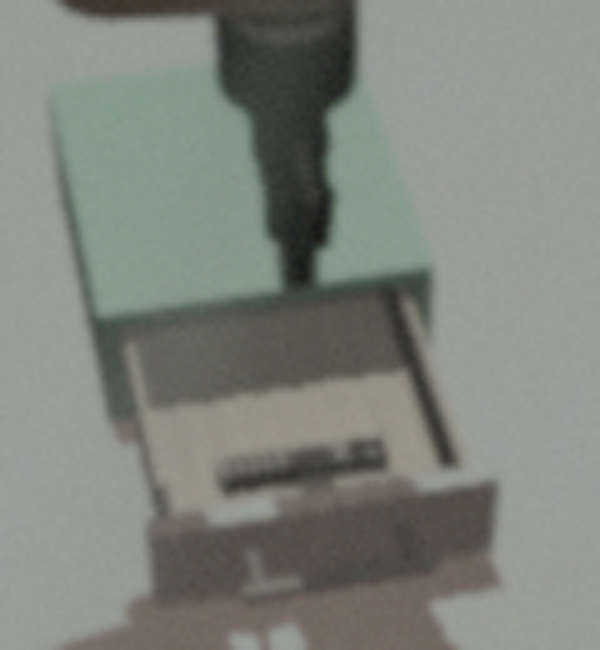

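Handle flat in the drawer (crop 300,465), at about (0.552,0.197), with the drawer unmoved. Now the dish.

```bash
python3 - <<'E'
from h import *
d=camera("top");P=cloud(d).reshape(-1,3)
for lo in(.085,.095,.1):
    g=P[(abs(P[:,0]-.5)<.1)&(abs(P[:,1]+.063)<.035)&(P[:,2]>lo)&(P[:,2]<.13)]
    e=np.linalg.eigh(np.cov(g[:,:2].T))[1][:,1]; print(len(g),np.median(g,0).round(4),g[:,:2].mean(0),np.degrees(np.arctan2(e[1],e[0]))%180)
set_gripper(.06)
movep([.496,-.063,.22],[-90,0,3.2])
servo_line([.496,-.063,.16],v=.1)
d=camera("side"); crop(d,"pics/p5s.png",190,160,310,270,5)
d=camera("top"); crop(d,"pics/p5t.png",210,150,340,250,5)
print(get_time_s(),get_joints())
E
```

```text
109 [ 0.496  -0.0653  0.1088] [ 0.49556525 -0.06312816] 92.97469089107346
109 [ 0.496  -0.0653  0.1088] [ 0.49556525 -0.06312816] 92.97469089107346
105 [ 0.496  -0.0627  0.109 ] [ 0.49572239 -0.06254594] 93.44611737087665
18.7667 [-2.08156429e+01  2.19774150e+01  9.04416017e+01  2.29370342e-03
  6.75022946e+01 -2.40365684e+01]
```

View pics/p5s.png

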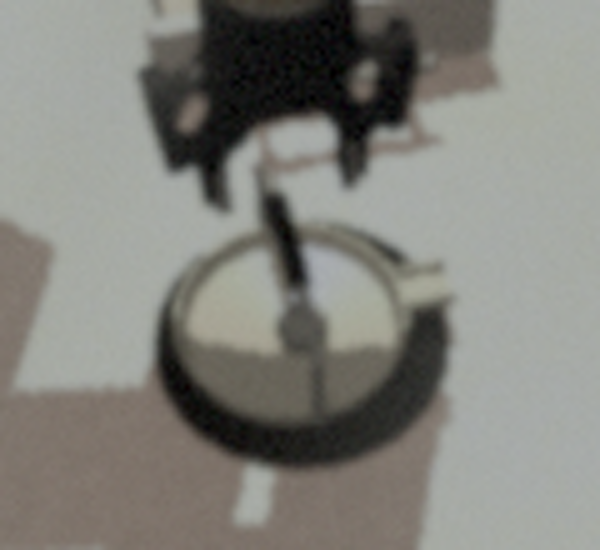

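View pics/p5t.png

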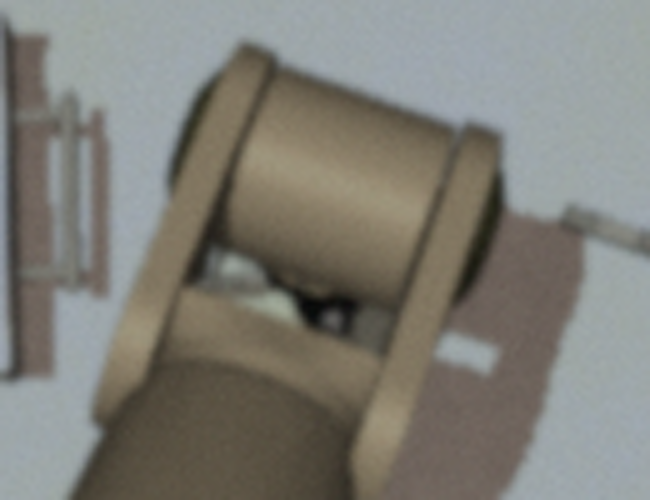

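The fingers (crop 215,190 and 355,170) straddle the bail grip (285,240). I descend and grip gently.

```bash
python3 - <<'E'
from h import *
print(servo_line([.4957,-.063,.102],v=.05,f_stop=6),get_position())
set_gripper(.02,40); set_gripper(0.0,60); wait(.2); print(get_width(),get_ft_force(),get_ft_torque())
servo_line([.4957,-.063,.112],v=.01); wait(.3); print(get_width(),get_ft_force(),get_ft_torque())
d=camera("side"); crop(d,"pics/p6s.png",190,160,310,270,5)
print(get_time_s())
E
```

```text
False [ 0.4958558  -0.06304147  0.10227763]
0.011083329082678511 [ 1.16980517  0.31838559 -1.06507956] [ 0.01035687 -0.28080532 -0.02219159]
0.01080747680632202 [-0.13137219 -0.29147996 -3.37227666] [-0.00902914  0.01634958  0.03277399]
22.4667
```

View pics/p6s.png

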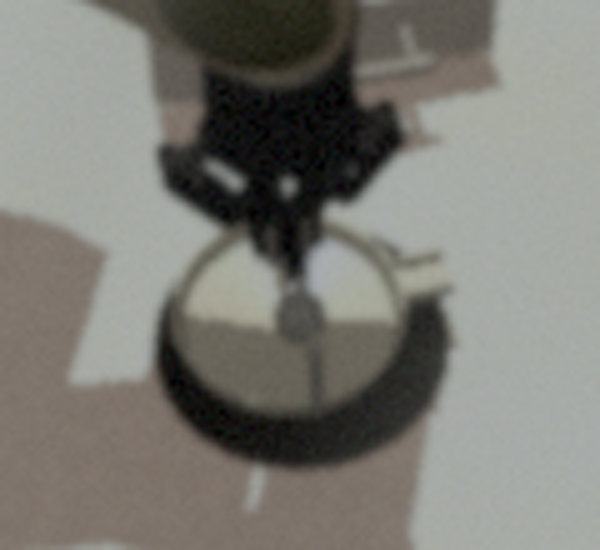

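```bash
python3 - <<'E'
from h import *
servo_line([.4957,-.063,.19],v=.04); wait(.3)
t=get_time_s(); servo_line([.4957,-.063,.19],v=.02,rotation=[-90,0,8]); print(get_time_s()-t)
wait(.2)
print(get_width(),get_ft_force(),get_ft_torque(),get_position(),get_tcp_rot())
d=camera("side"); crop(d,"pics/p7s.png",190,120,330,260,5)
print(get_time_s())
E
```

```text
0.25
0.010820104566792032 [ 0.12474683 -0.7683401  -3.62372353] [-0.01249898 -0.00835945 -0.01282756] [ 0.49568745 -0.06299308  0.19000591] [-9.00002242e+01 -5.53435803e-05  7.92469574e+00]
25.3667
```

View pics/p7s.png

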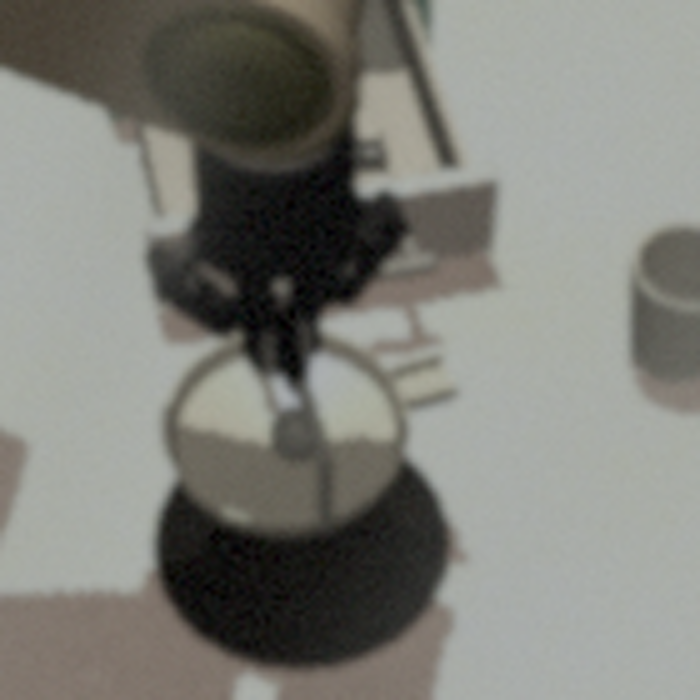

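Dish up, level, ball central (crop 295,430). Now the turn, in small increments.

```bash
python3 - <<'E'
from h import *
for a in np.linspace(8,78.5,24)[1:]:
    servo_line([.4957,-.063,.19],v=.02,rotation=[-90,0,float(a)]); wait(.1)
wait(1.0)
print(get_width(),get_ft_force(),get_ft_torque(),get_position(),get_tcp_rot())
d=camera("side"); crop(d,"pics/p8s.png",190,60,340,240,4)
P=cloud(d)
for n in("dish","drawer_mid","ball","handle"): print(n,[(np.round(r["point"],3),round(r["p"],2)) for r in search_frame("side",n)][:5])
for r in regions_of("side","dish")[:2]:
    x=P[r["pixels"]]; x=x[~np.isnan(x[:,0])]; x=x[(x[:,2]>.1)&(x[:,2]<.13)]
    if len(x)>20: print(r["p"],len(x),np.percentile(x,[1,99],axis=0).round(3))
d=camera("top"); crop(d,"pics/p8t.png",130,130,330,260,4)
print(get_time_s())
E
```

```text
0.010637886393209044 [-0.18043618  0.67696071 -3.879688  ] [-0.03088721 -0.01527858  0.04365243] [ 0.49569566 -0.06299661  0.18998584] [-8.99984899e+01 -5.98725468e-04  7.85016970e+01]
dish [(array([ 0.494, -0.062,  0.106]), 0.59)]
drawer_mid [(array([0.604, 0.12 , 0.05 ]), 0.78)]
ball [(array([0.754, 0.027, 0.054]), 0.58)]
handle [(array([ 0.606, -0.367,  0.016]), 0.6), (array([ 0.401, -0.478,  0.012]), 0.48)]
0.82 1192 [[ 0.433 -0.127  0.1  ]
 [ 0.561 -0.009  0.124]]
34.7667
```

View pics/p8s.png

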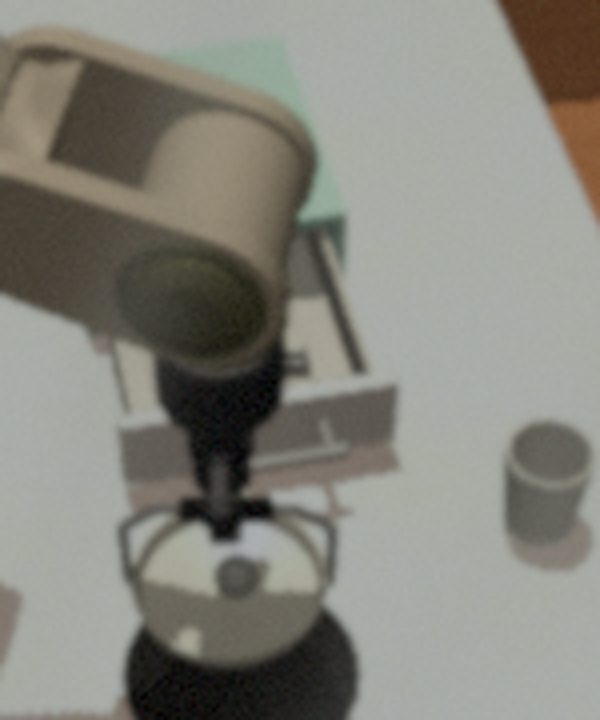

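View pics/p8t.png

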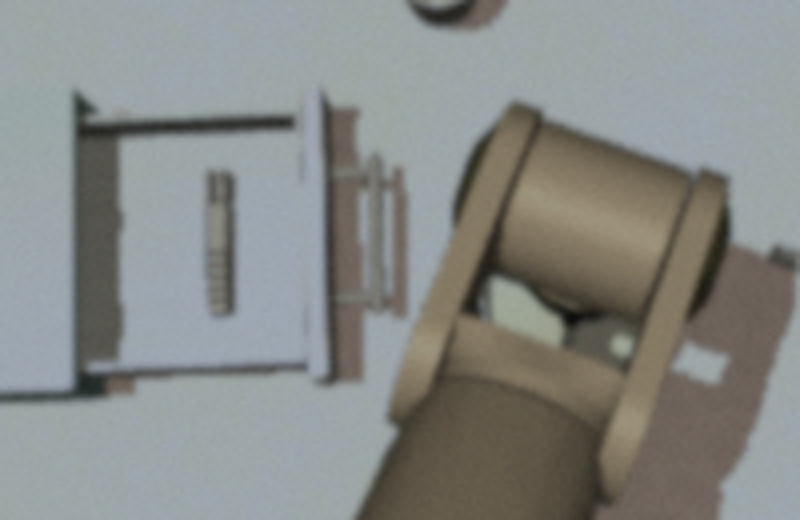

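The dish is held level with the ball central (side crop 240,578). The lip is hidden behind the gripper, but the bail lies crosswise, which matches the turn. The handle is flat in mid-drawer (top crop 220,243). I hand in.

```bash
python3 - <<'E'
from h import *
print(np.abs(get_qvel()).max(),get_width()); close_job()
E
```

```text
0.13087742346966247 0.010890805302074136
the job is handed in; nothing more can be done
```

I laid the large grey handle flat on the drawer floor and let it go. I then lifted the dish by its bail about 88 mm straight up and turned it about 75°, so the lip points at the drawer middle. I handed the job in at about 35 s with the dish still held; it gives no verdict.

**What the last checks showed:**
- **Handle:** it lies flat in mid-drawer, at about (0.552, 0.197). The drawer shows no shift in the pictures.
- **Dish and ball:** the grip is about 10.7 mm wide on the bail, carrying about 3.7 N. The tool is vertical, the arm is almost still, and the ball looks central in the side picture.

**What did not check out:**
- **Lip direction:** the gripper hid the lip in the last pictures. I inferred its direction from the tool yaw and the bail lying crosswise.
- **Network reports:** the networks gave wrong answers at the end, placing the "ball" at the tumbler and missing the handle in the side view. I relied on the pictures instead.

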